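Unscrew the blade cap of an opened box fan and hand it over

TASK

I am cleaning this box fan: please unscrew the round black cap that holds the blades on and hold it up for me to take, a hand's width clear above the fan. Some fans have a reverse thread and I do not know which kind this is, so find out by trying it both ways; unscrew it fully, do not just pull it off. Finish with the cap still held steady in the gripper, and leave the mug, the bowl of screws and the screwdriver where they are.

Things in the scene. Friction and masses are not known exactly. Their poses are not given: they have to be found in the camera images.
- fan: White box fan on its back, fixed, grille off: square frame 260 x 260 mm, 100 mm tall, with a round duct 220 mm across open at the top. Origin: centre of its underside on the table; x, y along its sides, z up, on the blades' axis. In the duct five grey blades, kept from turning by two small corks wedged between blade tip and duct wall (66 mm up); only the cap and corks stand above the hub.
- hub (a point): Flat top of the grey blade hub (80 mm across) on the axis, 60 mm above the fan's origin; the cap sits on it over a hidden lug-thread stud. The stud may be right- or left-handed: it differs from start to start. Turned the tightening way the cap stops dead within 0.15 rad. Pulled up before it is unscrewed, its lugs catch.
- cap: Black plastic cap, round, ribbed, 43 mm across, 36 mm tall, about 40 g; sides upright to 31 mm, top domed. Origin: centre of its underside, starting at the hub point, z up, x along the fan's x. Grip it from above across any diameter. Loosened, it turns easily and does not rise; after about 1.9 rad it can be lifted straight off, and at about 2.45 rad it stops dead (best lifted at 2.1 to 2.4).
- cap_top (a point): Centre of the cap's domed top, 36 mm above its underside. A raised grey bar 24 mm long and 4 mm wide runs across the top along the cap's x axis, 1.5 mm proud: it shows how far the cap has turned.
- mug: White mug 80 mm across, 95 mm tall, standing to the robot's left of the fan; origin at the centre of its underside. Bystander.
- bowl: Small white bowl 100 mm across, 36 mm tall, with the grille's screws in it, to the robot's right of the fan; origin at the centre of its underside. Bystander.
- screwdriver: Screwdriver lying on the table on the left, beyond the mug, handle towards the robot. Bystander.
Things that resemble listed ones, but are neither listed nor needed, are in the scene too. Of the things that look like the cap, the smallest one is meant.

How it is judged:
On the way:
1. the cap has been turned at least 1 rad (about 60 degrees) while still sitting on its stud (angle between the x axis of cap and the x axis of fan, either way round above 1 rad and z of cap in the frame of fan below 0.07 m and horizontal distance between cap and fan below 0.006 m and angle between cap's own z axis and vertical below 0.25 rad), for 0.1 s.
At the end, for the whole second after the job is handed in: The cap is held by the fingers (more than 1 N) and touches nothing of the fan, over the fan (within 130 mm of its axis), its underside at least 50 mm above the fan's top edge (150 mm above the table), still (under 0.03 m/s) (z of cap in the frame of fan above 0.15 m and horizontal distance between cap and fan below 0.13 m and contact force between cap and the fingers above 1 N and contact force between cap and fan below 0.1 N and linear speed of cap below 0.03 m/s); the arm keeps its last pose, push and grip.
It fails at once if the mug, the bowl or the screwdriver is shifted by more than 30 mm (distance of any of mug, bowl, screwdriver from where it was at the start of the episode above 0.03 m).
It also fails if it takes over 54 s, if anything falls off the work surface, if the arm or the gripper's body presses on something with over 40 N, if the wrist force passes 120 N, or if a joint passes its speed limit or range.

ROBOT

A 6-joint arm with a two-finger parallel gripper is mounted at the origin on the work surface. World frame = base frame: x ahead of the robot, y to its left, z up, the work surface at z = 0. Lengths are in m, angles in rad, forces in N, time in s.
With the tool pointing down it reaches from about 0.35 to 0.975 m from the base axis. Payload 4.9 kg.
Tool frame: the origin (TCP) lies on the centre line of the jaws, within the pads' length; the fingertips stand manip.tip_reach ahead of it and the grasp point (between the pads) is the TCP (manip.tip_reach is the distance from the TCP to the fingertips, in m); z points along the fingers, y is the line along which they close (so a half turn about z gives the same grasp; the last joint's range is limited). The gripper opens to 85 mm and grips with 20 to 120 N. Pads are 22 mm wide; open, the fingers measure 114 mm over their backs; the gripper's body (76 mm by 85 mm) begins 54 mm behind the grasp point. The pads swing forward as they close: fully open they stand 13 mm farther back than shut.
Start: joints at [1.102, 0.053, 1.613, -0, 1.476, -0.119], TCP at [0.214, 0.587, 0.25] pointing down, gripper open.
Joint ranges: [-3.01, 3.01], [-1.01, 2.22], [0.06, 2.58], [-1.02, 4.17], [0.09, 2.62], [-3.14, 3.14]. Speed limits (rad/s): [2.57, 2.57, 3.14, 3.14, 3.14, 3.14].

INTERFACE

Orientations are given as a unit quaternion [w, x, y, z].
In Python, from plant import manip gives the robot as it stands. The module is installed in compiled form; this text tells all that it offers.
- The arm moves only by the tool move_arm, never from a script. Its argument "rows" is a list of rows, each a list of 7 numbers: the shift along the tool's x, y, z in cm, then the turn, a rotation vector about the tool's x, y, z in degrees, then the opening, from -1 (shut) to 1 (fully open). In form: [[tx, ty, tz, ax, ay, az, jaw], ...]. A call has 1 to 20 rows; each row shifts and turns the commanded pose from where the row before left it, along the tool's axes as they then stand; what a row does not reach is not made up. A row lasts 1/12 s, in which the tool goes at most 41.7 mm and 7.16 degrees, less where a joint would pass 70% of its speed; a pose out of reach is approached as far as the arm can. A call is refused whole if a number of a shift passes 4.17 or a number of a turn 7.16, either way. A call with a gripper value outside its range is refused whole. The fingers move at their own pace and stop on an object; the grip force is fixed at half the most. Time passes only in rows, so rows that do not move let the fingers close. It gives the time, the measured TCP pose, the force, the opening and the grip force at its end, in the units of the state.
- manip.state(): the state, without advancing time (a new reading comes with each control period).
- manip.grab_frame(name): name is "scene" or "top"; returns a dict with "img" (420x560x3 uint8, blue, green, red), "mtx" (3x3 intrinsics, pixels), "R" (3x3) and "t" (3): a world point X has camera coordinates R X + t. Camera axes: x right, y down, z forward; pixel columns grow to the right and rows downward; lengths in m; the calibration is good to about 2 mm. A picture is of the moment at which its call begins. There is no depth.
- manip.job_done(): hands the job in; it is judged then, once.
The state is a dict: "time": time; "joint_pos": joint angles; "joint_vel": joint speeds; "joint_efforts": joint torques, N m; "tool_pos": TCP position; "tool_rot": TCP orientation; "contact_force": force on the tool from outside, world axes, zero at the start; "ft_torque": the same for the moment, N m; "gripper_width": opening from 0.0 (shut) to 1.0 (fully open); "grasp_force": force on a finger pad.
Only numpy, scipy, OpenCV 4.12 (cv2) and the standard library are available. Lean on these libraries where they do the work, as an engineer would, in place of code of your own. Each camera call takes 0.05 s, during which the arm holds its last target. There are 200 camera calls.

## Working session

There is one attempt and no reset: what is moved stays moved. The work goes in short steps, Python scripts to look and compute and a tool call to move; the robot and the scene stay as the last step left them, time stands still between calls to the robot, and variables do not carry over. Pictures are saved under pics/ and viewed, at most 10 in all, crops included, and the job is handed in when it is done.

Besides the shell and the picture viewer there is one more tool, called after "Call:" as name(argument=value, ...) on one line, values as JSON. move_arm: Moves the arm, as the interface text tells. Its arguments: {"type":"object","properties":{"rows":{"type":"array","items":{"type":"array","items":{"type":"number"}}}},"required":["rows"]}

```bash
mkdir -p pics; python3 - <<'E'
from plant import manip
import cv2,pickle
s=manip.state();print(s['tool_pos'],s['tool_rot'],s['time'],s['gripper_width'],manip.tip_reach)
d={}
for n in("scene","top"):
    f=manip.grab_frame(n);cv2.imwrite(f"pics/{n}0.png",f["img"]);d[n]=f;print(n,f["mtx"].tolist(),f["R"].round(4).tolist(),f["t"])
pickle.dump(d,open("f0.pkl","wb"))
E
```

```text
[0.2139211  0.58662505 0.24904627] [-3.18147295e-04  1.74027178e-01  9.84740306e-01 -9.85285430e-04] 0.0 0.9951646435877507 0.019
scene [[407.642548915379, 0.0, 280.3457841171686], [0.0, 407.642548915379, 207.1035060388047], [0.0, 0.0, 1.0]] [[-0.2173, 0.9761, -0.005], [0.7909, 0.1731, -0.5869], [-0.572, -0.1315, -0.8096]] [ 0.10098935 -0.34701556  1.39240833]
top [[488.09722489374707, 0.0, 273.65392054406516], [0.0, 488.09722489374707, 211.69922847791827], [0.0, 0.0, 1.0]] [[0.0571, -0.9984, 0.0007], [-0.9773, -0.056, -0.2044], [0.2041, 0.011, -0.9789]] [-0.03093195  0.53851052  1.37245109]
```

View pics/scene0.png

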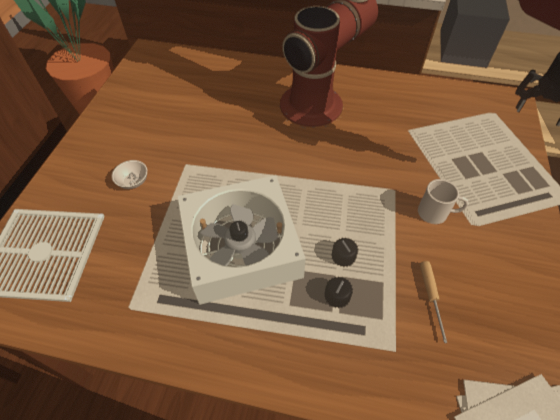

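View pics/top0.png

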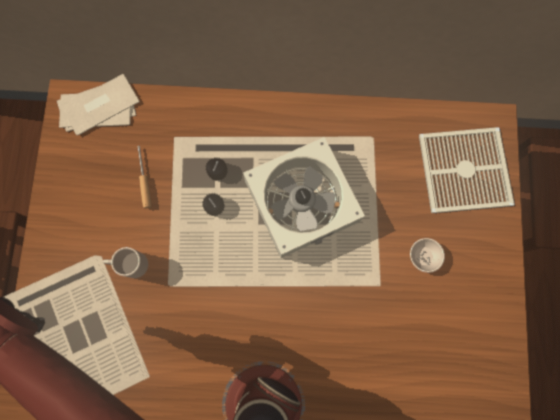

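The scene view shows the cap in the fan at about (239,231), with two larger decoys on the newspaper. The top view shows it at about (303,197). I'll crop both views and triangulate.

```bash
cat > h.py <<'E'
import numpy as np,cv2,pickle
def ray(f,u,v):
    d=f["R"].T@np.linalg.inv(f["mtx"])@np.array([u,v,1.]);c=-f["R"].T@f["t"];return c,d
def atz(f,u,v,z):
    c,d=ray(f,u,v);return c+d*(z-c[2])/d[2]
def tri(f,p,g,q):
    A=[];b=[]
    for F,P in((f,p),(g,q)):
        c,d=ray(F,*P);d/=np.linalg.norm(d);M=np.eye(3)-np.outer(d,d);A.append(M);b.append(M@c)
    return np.linalg.lstsq(np.vstack(A),np.hstack(b),rcond=None)[0]
def proj(f,X):
    p=f["mtx"]@(f["R"]@np.asarray(X)+f["t"]);return p[:2]/p[2]
E
python3 - <<'E'
from h import *
d=pickle.load(open("f0.pkl","rb"))
a=d["top"]["img"][130:260,240:370];b=d["scene"]["img"][170:300,175:305]
im=np.hstack([cv2.resize(x,None,fx=3,fy=3,interpolation=cv2.INTER_CUBIC) for x in(a,b)])
cv2.imwrite("pics/c0.png",cv2.convertScaleAbs(im,alpha=1.5))
E
```

```text
(no output)
```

View pics/c0.png

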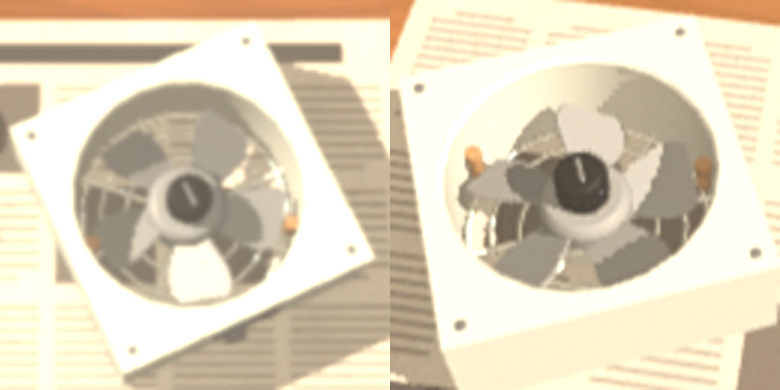

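The crops show the fan square, its four screw holes, the cap and its grey bar. The corks lie roughly left and right of the cap.

```bash
python3 - <<'E'
from h import *
d=pickle.load(open("f0.pkl","rb"));T,S=d["top"],d["scene"]
t=lambda x,y:(240+(x-1)/3,130+(y-1)/3); s=lambda x,y:(175+(x-391)/3,170+(y-1)/3)
ht=[(32,135),(246,41),(351,250),(133,350)];hs=[(419,88),(680,31),(756,253),(460,325)]
P=np.array([atz(T,*t(*p),.1) for p in ht]);Q=np.array([atz(S,*s(*p),.1) for p in hs])
print(P.round(4),P.mean(0));print(Q.round(4),Q.mean(0))
for A in(P,Q): 
  e=np.diff(np.vstack([A,A[:1]]),axis=0);print(np.linalg.norm(e,axis=1),np.degrees(np.arctan2(e[:,1],e[:,0])))
print("cap",atz(T,*t(189,191),.0965),atz(S,*s(580,171),.0965),tri(T,t(189,191),S,s(580,171)))
a,b=atz(T,*t(182,180),.097),atz(T,*t(196,203),.097);e=b-a;print("bar top",np.degrees(np.arctan2(e[1],e[0])),np.linalg.norm(e))
a,b=atz(S,*s(577,158),.097),atz(S,*s(584,182),.097);e=b-a;print("bar sc",np.degrees(np.arctan2(e[1],e[0])),np.linalg.norm(e))
from plant import manip
from scipy.spatial.transform import Rotation as R
w,x,y,z=manip.state()['tool_rot'];print(R.from_quat([x,y,z,w]).as_matrix().round(3))
for n,p in(("corkL",(95,242)),("corkR",(290,223))): print(n,atz(T,*t(*p),.07))
E
```

```text
[[ 0.635   0.0726  0.1   ]
 [ 0.7417 -0.1289  0.1   ]
 [ 0.5398 -0.2355  0.1   ]
 [ 0.4332 -0.0351  0.1   ]] [ 0.58742949 -0.08171648  0.1       ]
[[ 0.5379 -0.2328  0.1   ]
 [ 0.4299 -0.0315  0.1   ]
 [ 0.6328  0.0765  0.1   ]
 [ 0.7394 -0.1256  0.1   ]] [ 0.58501632 -0.07833836  0.1       ]
[0.22797612 0.22826501 0.22703595 0.22877857] [ -62.11162351 -152.15074301  118.01765536   28.08494951]
[0.22845825 0.2298568  0.22848238 0.22826913] [ 118.20709983   28.00991969  -62.19105806 -151.99612231]
cap [ 0.58925553 -0.08043579  0.0965    ] [ 0.5872672  -0.07741293  0.0965    ] [ 0.5884356  -0.07872193  0.09790996]
bar top -146.65231628031907 0.026100776552964056
bar sc 29.506026971080722 0.024246055209974166
[[-0.939  0.343 -0.001]
 [ 0.343  0.939 -0.002]
 [ 0.    -0.002 -1.   ]]
corkL [0.54005533 0.00666628 0.07      ]
corkR [ 0.56963715 -0.18079604  0.07      ]
```

Call:
move_arm(rows=[[-2.9,-2.49,0,0,0,0,1],[-2.9,-2.49,0,0,0,0,1],[-2.9,-2.49,0,0,0,0,1],[-2.9,-2.49,0,0,0,0,1],[-2.9,-2.49,0,0,0,0,1],[-2.9,-2.49,0,0,0,0,1],[-2.9,-2.49,0,0,0,0,1],[-2.9,-2.49,0,0,0,0,1],[-2.9,-2.49,0,0,0,0,1],[-2.9,-2.49,0,0,0,0,1],[-2.9,-2.49,0,0,0,0,1],[-2.9,-2.49,0,0,0,0,1],[-2.9,-2.49,0,0,0,0,1],[-2.9,-2.49,0,0,0,0,1],[-2.9,-2.49,0,0,0,0,1],[-2.9,-2.49,0,0,0,0,1],[-2.9,-2.49,0,0,0,0,1],[-2.9,-2.49,0,0,0,0,1],[-2.9,-2.49,0,0,0,0,1],[-2.9,-2.49,0,0,0,0,1]])

```text
time: 1.77
tool_pos: [0.5887, -0.0813, 0.2496]
tool_rot: [-0.0, 0.174, 0.985, 0.0]
contact_force: [0.6, 0.7, 0.3]
gripper_width: 1.003
grasp_force: 0.0
```

Call:
move_arm(rows=[[0,0,0,0,0,7,1],[0,0,0,0,0,7,1],[0,0,0,0,0,7,1],[0,0,0,0,0,7,1],[0,0,0,0,0,7,1],[0,0,0,0,0,7,1],[0,0,0,0,0,7,1],[0,0,0,0,0,7,1],[0,0,0,0,0,7,1],[0,0,0,0,0,7,1],[0,0,0,0,0,7,1],[0,0,0,0,0,0,1]])

```text
time: 2.77
tool_pos: [0.5881, -0.0794, 0.2496]
tool_rot: [-0.0, 0.75, 0.662, -0.0]
contact_force: [-0.3, -0.2, 0.7]
gripper_width: 1.001
grasp_force: 0.0
```

```bash
cat > rep.py <<'E'
from h import *
from plant import manip
from scipy.spatial.transform import Rotation as R
def rep(goal=None):
    s=manip.state();w,x,y,z=s['tool_rot'];M=R.from_quat([x,y,z,w]).as_matrix()
    print("t",s['time'],"p",s['tool_pos'].round(4) if hasattr(s['tool_pos'],'round') else s['tool_pos'],"yaw",round(np.degrees(np.arctan2(M[1,0],M[0,0])),1),"zax",M[:,2].round(4),"q",np.round(s['joint_pos'],3),"F",np.round(s['contact_force'],1),"T",np.round(s['ft_torque'],2),"w",s['gripper_width'],"g",s['grasp_force'])
    if goal is not None: print("tool delta cm",(100*M.T@(np.array(goal)-s['tool_pos'])).round(2))
if __name__=="__main__":
    import sys; rep([float(a) for a in sys.argv[1:]] or None)
E
python3 rep.py .587 -.080 .084
```

```text
t 2.7667 p [ 0.5881 -0.0794  0.2496] yaw 82.8 zax [-1.1e-03  3.0e-04 -1.0e+00] q [-0.26  -0.021  1.688 -0.     1.475 -0.135] F [-0.3 -0.2  0.7] T [-0.04 -0.    0.  ] w 1.001436758213041 g 0.0
tool delta cm [-0.07 -0.08 16.56]
```

Call:
move_arm(rows=[[0,-0.08,3,0,0,0,1],[-0.05,0,3,0,0,0,1],[0,0,3,0,0,0,1],[0,0,3,0,0,0,1],[0,0,2,0,0,0,1],[0,0,1.5,0,0,0,1],[0,0,1,0,0,0,1],[0,0,0,0,0,0,1],[0,0,0,0,0,0,1]])

```text
time: 3.52
tool_pos: [0.5874, -0.0798, 0.0851]
tool_rot: [-0.0, 0.749, 0.663, -0.0]
contact_force: [0.8, 0.1, 1.0]
gripper_width: 1.0
grasp_force: 0.0
```

```bash
python3 - <<'E'
from rep import *
rep([.587,-.08,.084])
T,S=manip.grab_frame("top"),manip.grab_frame("scene")
im=np.hstack([cv2.resize(x,None,fx=4,fy=4,interpolation=cv2.INTER_CUBIC) for x in(T["img"][150:250,255:355],S["img"][180:280,190:290])])
cv2.imwrite("pics/c1.png",cv2.convertScaleAbs(im,alpha=1.5))
E
```

```text
t 3.5167 p [ 0.5874 -0.0798  0.0851] yaw 83.0 zax [-7.e-04  2.e-04 -1.e+00] q [-0.261  0.135  1.816  0.     1.192 -0.139] F [0.8 0.1 1. ] T [-0.01 -0.    0.02] w 0.9999952542342352 g 0.0
tool delta cm [-0.02 -0.04  0.11]
```

View pics/c1.png

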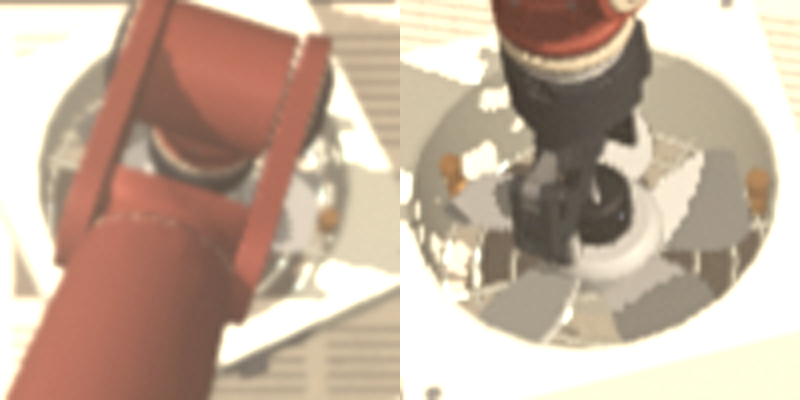

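The crop shows the near finger in front of the cap at about (550,220), with the cap at (605,205) between the fingers. The top view is blocked by the arm. I'll close the gripper.

Call:
move_arm(rows=[[0,0,0,0,0,0,0.3],[0,0,0,0,0,0,0.1],[0,0,0,0,0,0,-1],[0,0,0,0,0,0,-1],[0,0,0,0,0,0,-1],[0,0,0,0,0,0,-1],[0,0,0,0,0,0,-1],[0,0,0,0,0,0,-1]])

```text
time: 4.28
tool_pos: [0.5883, -0.0801, 0.0865]
tool_rot: [0.001, 0.749, 0.662, 0.001]
contact_force: [-0.3, 0.2, 5.1]
gripper_width: 0.479
grasp_force: 61.0
```

```bash
python3 rep.py .587 -.080 .084
```

```text
t 4.2833 p [ 0.5883 -0.0801  0.0865] yaw 83.0 zax [ 1.8e-03 -5.0e-04 -1.0e+00] q [-0.261  0.134  1.814  0.     1.192 -0.138] F [-0.3  0.2  5.1] T [0.02 0.05 0.06] w 0.47901790690444057 g 61.04574208147824
tool delta cm [-0.01 -0.13  0.24]
```

The cap is gripped at 41 mm. First I'll test counter-clockwise from above, which is tool az negative.

Call:
move_arm(rows=[[0,0,-0.1,0,0,0,-1],[0,0,0,0,0,-4,-1],[0,0,0,0,0,-4,-1],[0,0,0,0,0,-4,-1],[0,0,0,0,0,-4,-1],[0,0,0,0,0,0,-1],[0,0,0,0,0,0,-1]])

```text
time: 4.87
tool_pos: [0.5886, -0.0803, 0.0866]
tool_rot: [0.001, 0.651, 0.759, 0.001]
contact_force: [5.1, -2.6, -0.4]
gripper_width: 0.478
grasp_force: 60.6
```

```bash
python3 rep.py .587 -.080 .084
```

```text
t 4.8667 p [ 0.5886 -0.0803  0.0866] yaw 98.7 zax [ 3.1e-03 -5.0e-04 -1.0e+00] q [-0.261  0.133  1.814  0.     1.191 -0.414] F [ 5.1 -2.6 -0.4] T [-0.25 -0.83 -1.01] w 0.47845161094577476 g 60.60522821266204
tool delta cm [ 0.06 -0.15  0.26]
```

A -1 N m moment opposes counter-clockwise, which suggests a stop with the pads slipping. Now I'll try the other way.

Call:
move_arm(rows=[[0,0,0,0,0,4,-1],[0,0,0,0,0,4,-1],[0,0,0,0,0,4,-1],[0,0,0,0,0,4,-1],[0,0,0,0,0,4,-1],[0,0,0,0,0,4,-1],[0,0,0,0,0,4,-1],[0,0,0,0,0,4,-1],[0,0,0,0,0,4,-1],[0,0,0,0,0,4,-1],[0,0,0,0,0,0,-1]])

```text
time: 5.78
tool_pos: [0.5873, -0.0795, 0.0865]
tool_rot: [-0.0, 0.871, 0.492, -0.0]
contact_force: [-0.8, 0.3, 4.2]
gripper_width: 0.477
grasp_force: 61.1
```

```bash
python3 - <<'E'
from rep import *
rep([.587,-.08,.084])
S=manip.grab_frame("scene")
cv2.imwrite("pics/c2.png",cv2.convertScaleAbs(cv2.resize(S["img"][190:260,205:275],None,fx=6,fy=6,interpolation=cv2.INTER_CUBIC),alpha=1.5))
E
```

```text
t 5.7833 p [ 0.5873 -0.0795  0.0865] yaw 58.9 zax [-1.e-03  3.e-04 -1.e+00] q [-0.26   0.133  1.815  0.     1.195  0.283] F [-0.8  0.3  4.2] T [ 0.09 -0.03  0.05] w 0.47703098374433817 g 61.07689427677542
tool delta cm [-0.06  0.    0.25]
```

View pics/c2.png

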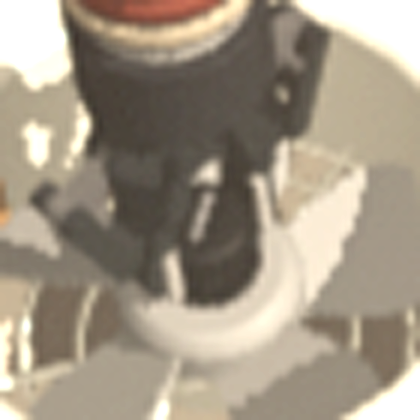

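The moment is near zero going clockwise, so this is a reverse thread. The bar at (190,235)-(208,190) now slants the other way, so the cap did turn. Next I'll measure its angle.

```bash
python3 - <<'E'
from rep import *
S=pickle.load(open("f0.pkl","rb"))["scene"]
c=np.array([.587,-.08,.0965])
for a in range(-60,31,10):
    v=.012*np.array([np.cos(np.radians(a)),np.sin(np.radians(a)),0])
    print(a,((proj(S,c+v)-[205,190])*6).round(),((proj(S,c-v)-[205,190])*6).round())
a,b=[atz(S,205+x/6,190+y/6,.097) for x,y in((208,190),(190,235))];e=b-a;print(np.degrees(np.arctan2(e[1],e[0])),np.linalg.norm(e))
E
```

```text
-60 [163. 226.] [221. 211.]
-50 [165. 230.] [219. 207.]
-40 [167. 234.] [217. 203.]
-30 [170. 237.] [213. 200.]
-20 [174. 239.] [209. 197.]
-10 [179. 241.] [205. 195.]
0 [184. 243.] [200. 194.]
10 [189. 243.] [195. 194.]
20 [194. 243.] [190. 194.]
30 [199. 242.] [185. 195.]
-2.775625900714597 0.022572934583812945
```

The bar is at about -3° from a start of 28°, so the cap has turned 31° clockwise. It needs 96° more to reach 127° (2.2 rad).

Call:
move_arm(rows=[[0,0,0,0,0,6,-1],[0,0,0,0,0,6,-1],[0,0,0,0,0,6,-1],[0,0,0,0,0,6,-1],[0,0,0,0,0,6,-1],[0,0,0,0,0,6,-1],[0,0,0,0,0,6,-1],[0,0,0,0,0,6,-1],[0,0,0,0,0,6,-1],[0,0,0,0,0,6,-1],[0,0,0,0,0,6,-1],[0,0,0,0,0,6,-1],[0,0,0,0,0,6,-1],[0,0,0,0,0,6,-1],[0,0,0,0,0,6,-1],[0,0,0,0,0,6,-1],[0,0,0,0,0,0,-1],[0,0,0,0,0,0,-1]])

```text
time: 7.33
tool_pos: [0.5875, -0.0799, 0.0865]
tool_rot: [0.0, 0.949, -0.316, -0.0]
contact_force: [0.7, 0.5, 4.1]
gripper_width: 0.477
grasp_force: 61.1
```

```bash
python3 - <<'E'
from rep import *
rep([.587,-.08,.084])
S=manip.grab_frame("scene")
cv2.imwrite("pics/c3.png",cv2.convertScaleAbs(cv2.resize(S["img"][190:260,205:275],None,fx=6,fy=6,interpolation=cv2.INTER_CUBIC),alpha=1.5))
E
```

```text
t 7.3333 p [ 0.5875 -0.0799  0.0865] yaw -36.8 zax [-2.e-04 -2.e-04 -1.e+00] q [-0.261  0.133  1.815 -0.     1.194  1.953] F [0.7 0.5 4.1] T [-0.01 -0.02 -0.05] w 0.47699957932904696 g 61.12539001274854
tool delta cm [-0.04  0.04  0.25]
```

View pics/c3.png

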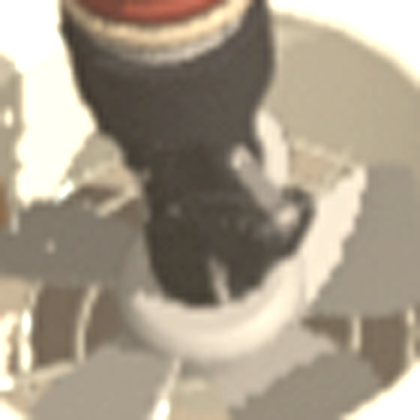

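The bar is hidden behind the finger, but the turn was free with no moment, so nothing slipped. I'll lift gently and check the force.

Call:
move_arm(rows=[[0,0,-0.2,0,0,0,-1],[0,0,-0.2,0,0,0,-1],[0,0,-0.2,0,0,0,-1],[0,0,0,0,0,0,-1],[0,0,0,0,0,0,-1]])

```text
time: 7.8
tool_pos: [0.5872, -0.0797, 0.092]
tool_rot: [-0.0, 0.948, -0.317, -0.001]
contact_force: [1.0, 1.0, -1.2]
gripper_width: 0.476
grasp_force: 60.8
```

Call:
move_arm(rows=[[0,0,-0.5,0,0,0,-1],[0,0,-1,0,0,0,-1],[0,0,-1,0,0,0,-1],[0,0,-1,0,0,0,-1],[0,0,-1.5,0,0,0,-1],[0,0,-1.5,0,0,0,-1],[0,0,-1.5,0,0,0,-1],[0,0,-1.5,0,0,0,-1],[0,0,-1.5,0,0,0,-1],[0,0,-1,0,0,0,-1],[0,0,-0.5,0,0,0,-1],[0,0,0,0,0,0,-1],[0,0,0,0,0,0,-1],[0,0,0,0,0,0,-1],[0,0,0,0,0,0,-1],[0,0,0,0,0,0,-1]])

```text
time: 9.13
tool_pos: [0.587, -0.0798, 0.2161]
tool_rot: [0.0, 0.948, -0.318, -0.001]
contact_force: [0.2, -0.0, -0.6]
gripper_width: 0.479
grasp_force: 61.4
```

```bash
python3 - <<'E'
from rep import *
rep()
S=manip.grab_frame("scene")
cv2.imwrite("pics/c4.png",cv2.convertScaleAbs(cv2.resize(S["img"][130:280,165:315],None,fx=4,fy=4,interpolation=cv2.INTER_CUBIC),alpha=1.5))
E
```

```text
t 9.1333 p [ 0.587  -0.0798  0.2161] yaw -37.0 zax [-2.e-03  5.e-04 -1.e+00] q [-0.261  0.     1.724 -0.     1.419  1.957] F [ 0.2 -0.  -0.6] T [-0.02  0.    0.03] w 0.47942552838589536 g 61.38446046039462
```

View pics/c4.png

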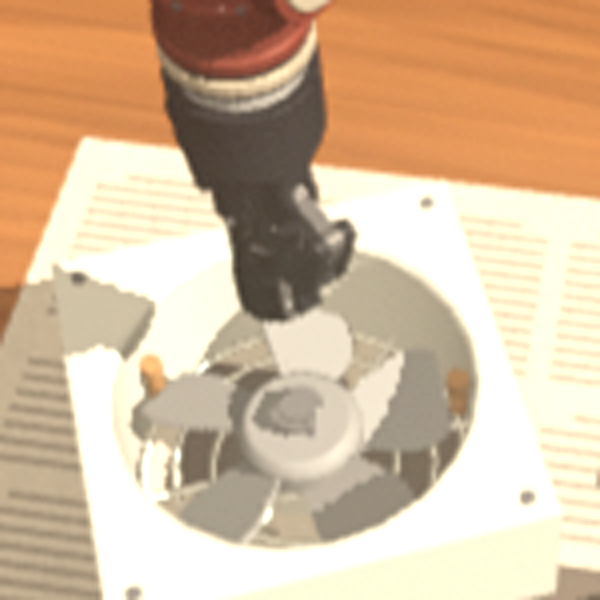

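The cap is held in the gripper at about (285,290), and the hub below at (295,415) shows its bare stud. Underside height is about 0.19 m.

```bash
python3 -c "
from plant import manip
print(manip.job_done())"
```

```text
the job is handed in; nothing more can be done
None
```

The cap is unscrewed and held steady in the gripper, about 90 mm above the fan's top edge: the thread is reversed, so it stopped dead counter-clockwise and came loose clockwise (about 2.2 rad), and the arm never touched the mug, bowl or screwdriver.

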